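# Make the polishing box's visor stay up: set its hinge clamp and test it

## Robot

A 6-joint arm with a two-finger parallel gripper is mounted at the origin on a cart in front of the work surface, level with it; the furniture and walls round the work are solid. World frame = base frame: x ahead of the robot, y to its left, z up, the work surface at z = 0. Lengths are in m, angles in rad, forces in N, time in s.
With the tool pointing down it reaches from about 0.25 to 0.775 m from the base axis. Payload 4 kg.
Tool frame: the origin (TCP) lies where the fingers leave the gripper's body, on its centre line; the fingertips stand 97 mm ahead of it and the grasp point (between the pads) lies 78 mm ahead of it; z points along the fingers, x is the direction in which the jaws open and shut, and the axes are right-handed (so a half turn about z gives the same grasp; the last joint's range is limited). The gripper opens to 94 mm and grips with 3 to 60 N. Pads are 16 mm wide; open, the fingers measure 119 mm over their backs; the gripper's body (75 mm by 177 mm) begins 78 mm behind the grasp point.
Start: joints at [-1.304, 0.087, 1.371, -0, 1.684, -0.103], TCP at [0.199, -0.513, 0.303] pointing down, gripper open.
Joint ranges: [-3.1, 3.1], [-0.76, 2.03], [0.27, 2.55], [-1.08, 4.22], [0.17, 2.65], [-2.57, 2.57]. Speed limits (rad/s): [2.79, 2.79, 3.14, 3.14, 3.14, 3.14].

## Interface

Orientations are given as [roll, pitch, yaw] about the fixed x, y, z axes, in that order (R = Rz(yaw) Ry(pitch) Rx(roll)).
In Python, from bench import * gives the robot as it stands.
- The arm moves only by the tool jog_arm, never from a script. Its argument "moves" is a list of rows, each a list of 7 numbers: the turn, a rotation vector about the world's x, y, z in rad, then the shift along the world's x, y, z in mm, then the finger opening in mm, from 0 to 94. In form: [[rx, ry, rz, tx, ty, tz, fingers], ...]. A call has 1 to 12 rows; each row shifts and turns the commanded pose from where the row before left it; what a row does not reach is not made up. A row lasts 1/8 s, in which the tool goes at most 62.5 mm and 10.7 degrees, less where a joint would pass 70% of its speed; a pose out of reach is approached as far as the arm can. A call is refused whole if a number of a shift passes 62.5 or a number of a turn 0.188, either way. A call with a gripper value outside its range is refused whole. The fingers move at their own pace and stop on an object; the grip force is fixed at half the most. Time passes only in rows, so rows that do not move let the fingers close. It gives the time, the measured TCP pose, the force and the opening at its end, in the units of the state.
- get_obs(): the state, without advancing time (a new reading comes with each control period).
- snapshot(name): name is "scene" or "top" or "wrist"; returns the picture (384x512x3 uint8, red, green, blue); there is no depth.
- get_calibration(name): a dict with "camera_matrix" (3x3 intrinsics, pixels), "R" (3x3) and "t" (3): a world point X has camera coordinates R X + t. Camera axes: x right, y down, z forward; pixel columns grow to the right and rows downward; lengths in m; the calibration is good to about 2 mm. A picture is of the moment at which its call begins: read the wrist's pose just before it. get_calibration takes no time and is no camera call; for the wrist camera it gives the pose at the moment of the call.
- close_job(): hands the job in, once; it reports no verdict.
Trained networks look in the newest picture that a camera, given by its name, has taken for a name from the list of things; names that differ only in an ending like _2 or _b are one class to them, and where a whole thing is asked for, a point or a joint stands for the part that bears it (a point fixed in the world has none). Each returns a list of dicts, best first, with "conf" (0 to 1); they miss things now and then, are a little off and sometimes report something else, mostly with a low value. They report only what shows in the picture. A call takes as long as a camera call.
- look_for(label, camera): "bbox" ([left, top, right, bottom] in pixels, round what is visible of it).
The state is a dict: "time": time; "joint_positions": joint angles; "qvel": joint speeds; "joint_torque": joint torques, N m; "tool_pos": TCP position; "ee_rot": TCP orientation; "wrist_force": force on the tool from outside, world axes, zero at the start; "wrist_torque": the same for the moment, N m; "width": finger opening in m.
Only numpy, scipy, OpenCV 4.12 (cv2) and the standard library are available. Lean on these libraries where they do the work, as an engineer would, in place of code of your own. Each camera call takes 0.05 s, during which the arm holds its last target.

## Task

The clear visor of the polishing box no longer stays up, because its hinge clamp is slack. Swing the orange clamp lever down until the hinge grips, without over-clamping it, then lift the visor by its black bar to half-open (about 53 degrees) and let go to test it: if it sinks, tighten a little more and test again. Finish with the visor standing half-open by itself, and leave the things around the box where they lie.

Things in the scene. Friction and masses are not known exactly. Their poses are not given: they have to be found in the camera images.
- polish_box: White bench-top polishing box, 160 mm deep, 190 mm wide, fixed to the worktop. Origin at the middle of its underside, on the worktop; x points from its open front to its back, y to its left (seen from the front), z up. The side walls rise to about 130 mm at the back.
- visor (a joint): Clear plastic visor in an aluminium frame, 0.29 to 0.41 kg, hinged at the back of the box on an axis along the box's y. 0 = shut (it then slopes 0.15 rad downward to the front), grows as the front is lifted; end stop 1.3 rad. Slack, it falls shut from any angle. Half-open is 0.92 rad.
- visor_bar (a point): Middle of the visor's black grab bar: round, 10 mm thick, 110 mm long, along the box's y, with 33 mm free behind it (to the visor's front edge) and nothing in front; about 113 mm above the worktop when shut. It moves on a 174 mm arc about visor_hinge. Pinch it with the hand leaning 0.4 rad toward the robot, so that the rising visor does not meet the hand.
- visor_hinge (a point): Point on the visor's hinge axis (along the box's y) in the box's middle plane, 60 mm behind the box's origin and 132 mm up.
- clamp_lever (a joint): Orange clamp lever on the box's right side (seen from the front), turning about the hinge axis. 0 = pointing 0.873 rad above level, toward the box's front; grows as it swings down (0.873 = level); end stop 1.5. It starts slack, at 0 to 0.2, and stays where it is left. Slack it takes 4 to 6 N at its end to move. The hinge pad begins to bite somewhere from 0.35 to 1.05, different every time.
- lever_end (a point): Centre of the ball, 18 mm across, at the lever's free end, 80 mm from the pivot; the arm is a round bar 12 mm thick. It turns in an upright plane 134 mm to the right of the box's middle, 30 mm outside the visor's ear; push it down from above or behind with closed fingertips.
- lever_pivot (a point): Pivot of the clamp lever, on the hinge axis, 132 mm above the worktop. From the bite on, the push needed at the lever's end grows by about 1.5 N per 0.1 rad. The visor holds half-open from 0.1 to 0.15 rad past the bite (1.5 to 2.5 N more than slack), depending on its weight; 0.3 rad past it (4 to 5 N more than slack) the visor's ear is over-clamped and cracks.
- kidney_0: grey steel kidney dish, 70x169x16 mm, lying to the left of the box; a bystander, origin at the middle of its underside
- pliers: steel pliers, 136x32x8 mm, lying to the left of the box; a bystander, origin at the middle of its underside
- mirror_0: steel mouth mirror, 154x22x14 mm, lying to the left of the box; a bystander, origin at the middle of its underside
- tweezers: steel tweezers, 154x14x8 mm, lying at the worktop's front edge; a bystander, origin at the middle of its underside
- dappen_dish: small white glass dish, 33 mm across, 24 mm high, to the right of the box; a bystander, origin at the middle of its underside
- cement_pot: white pot with a green lid, 47 mm across, 40 mm high, left of the box; a bystander, origin at the middle of its underside

How it is judged:
By the outcome, as a careful person would: the job done as asked, in the order asked, and still so for the second after the job is handed in, with the robot touching nothing.
It also fails if it takes over 64 s, if anything falls off the work surface, if the arm or the gripper's body presses on something with over 40 N, if the wrist force passes 120 N, or if a joint passes its speed limit or range.

## Working session

There is one attempt and no reset: what is moved stays moved. The work goes in short steps, Python scripts to look and compute and a tool call to move; the robot and the scene stay as the last step left them, time stands still between calls to the robot, and variables do not carry over. Pictures are saved under pics/ and viewed, and the job is handed in when it is done.

Besides the shell and the picture viewer there is one more tool, called after ">>>" as a command line: name --pt "numbers of a row" for each row, then --argument value for the rest. jog_arm: Moves the arm, as the interface text tells. Its arguments: {"type":"object","properties":{"moves":{"type":"array","items":{"type":"array","items":{"type":"number"}}}},"required":["moves"]}

```bash
ls; mkdir -p pics
cat > h.py <<'E'
from bench import *
import numpy as np, cv2
def snap(n,f):
    im=snapshot(n); cv2.imwrite('pics/'+f,cv2.cvtColor(im,cv2.COLOR_RGB2BGR)); return im
def proj(c,X):
    X=np.atleast_2d(X); p=(c['R']@X.T).T+c['t']; q=(np.array(c['camera_matrix'])@p.T).T; return q[:,:2]/q[:,2:]
E
python3 - <<'E'
from h import *
for n in ['scene','top']:
    snap(n,n+'0.png'); c=get_calibration(n); print(n,np.round(c['camera_matrix'],1).tolist(),np.round(c['R'],3).tolist(),np.round(c['t'],3).tolist())
    for l in ['polish_box','visor_bar','lever_end','clamp_lever','visor']:
        print(l,[(np.round(d['bbox']).tolist(),round(d['conf'],2)) for d in look_for(l,n)[:2]])
o=get_obs(); print(o)
E
```

```text
pics
scene [[487.1, 0.0, 255.6], [0.0, 487.1, 185.6], [0.0, 0.0, 1.0]] [[-0.771, -0.636, -0.019], [-0.351, 0.449, -0.822], [0.531, -0.627, -0.57]] [0.483, 0.208, 1.001]
polish_box [([214.0, 112.0, 314.0, 232.0], 0.81), ([181.0, 285.0, 212.0, 303.0], 0.36)]
visor_bar [([213.0, 131.0, 314.0, 194.0], 0.7)]
lever_end []
clamp_lever [([262.0, 110.0, 285.0, 128.0], 0.58)]
visor [([211.0, 129.0, 312.0, 192.0], 0.59)]
top [[436.7, 0.0, 264.6], [0.0, 436.7, 192.9], [0.0, 0.0, 1.0]] [[0.011, -1.0, 0.021], [-0.984, -0.015, -0.179], [0.179, -0.019, -0.984]] [0.11, 0.529, 1.196]
polish_box [([240.0, 138.0, 340.0, 232.0], 0.82)]
visor_bar [([244.0, 138.0, 330.0, 226.0], 0.66)]
lever_end [([321.0, 138.0, 337.0, 164.0], 0.63)]
clamp_lever [([323.0, 136.0, 339.0, 159.0], 0.53)]
visor [([239.0, 139.0, 327.0, 230.0], 0.73)]
{'time': 0.6, 'joint_positions': array([-1.30406156e+00,  8.71693009e-02,  1.37068303e+00, -2.42181558e-05,
        1.68360645e+00, -1.03111225e-01]), 'qvel': array([ 1.63952975e-05, -1.38083294e-03, -1.84632102e-03,  7.89441378e-05,
       -8.83481718e-04,  3.10227739e-04]), 'joint_torque': array([-1.27087453e-03, -3.39782417e+01, -3.02417135e+01,  7.16766575e-02,
        2.37086479e-02,  6.43092672e-07]), 'tool_pos': array([ 0.19879577, -0.51282423,  0.30273129]), 'ee_rot': array([ 3.14155494e+00, -1.30688934e-04, -1.20095306e+00]), 'wrist_force': array([-0.08015366,  0.91351622,  0.37588138]), 'wrist_torque': array([ 0.04956253, -0.02544024, -0.00424145]), 'width': 0.09365538742702585}
```

Run:
```python
import cv2
a=cv2.imread('pics/scene0.png');b=cv2.imread('pics/top0.png')
cv2.imwrite('pics/s0c.png',cv2.resize(a[90:250,160:360],None,fx=4,fy=4,interpolation=cv2.INTER_CUBIC)[:600])
cv2.imwrite('pics/t0c.png',cv2.resize(b[120:250,220:380],None,fx=4.6,fy=4.6,interpolation=cv2.INTER_CUBIC))
```

```text
(no output)
```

View pics/scene0.png

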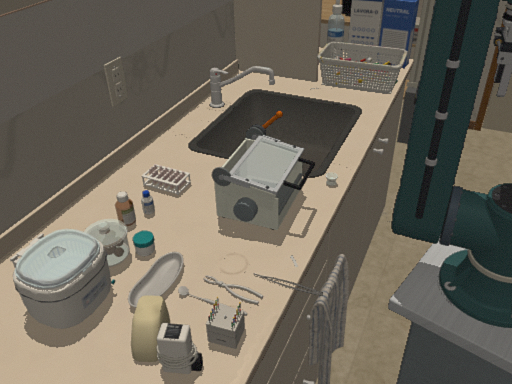

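View pics/top0.png

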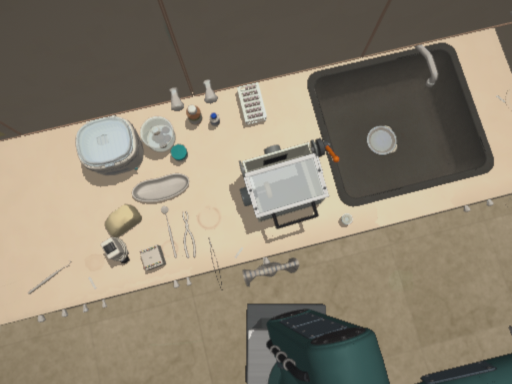

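```bash
sleep 1
```

```text
(no output)
```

View pics/s0c.png

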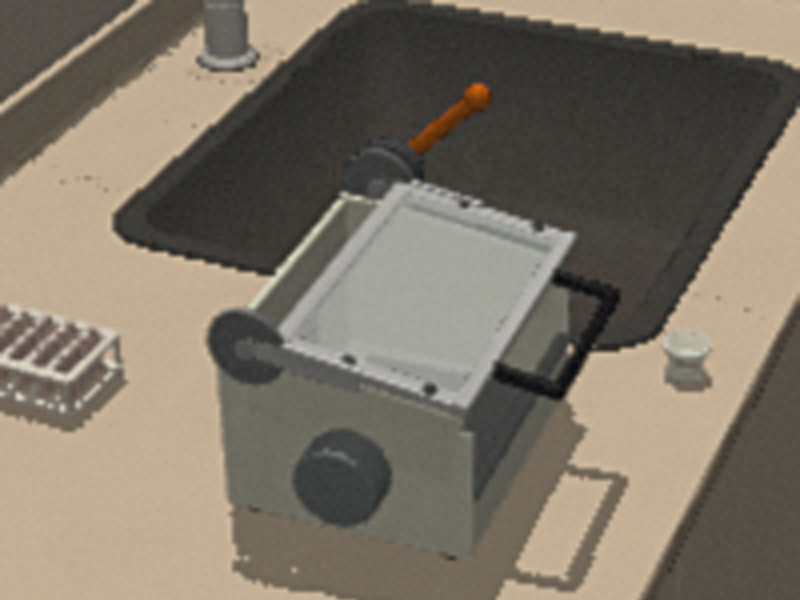

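View pics/t0c.png

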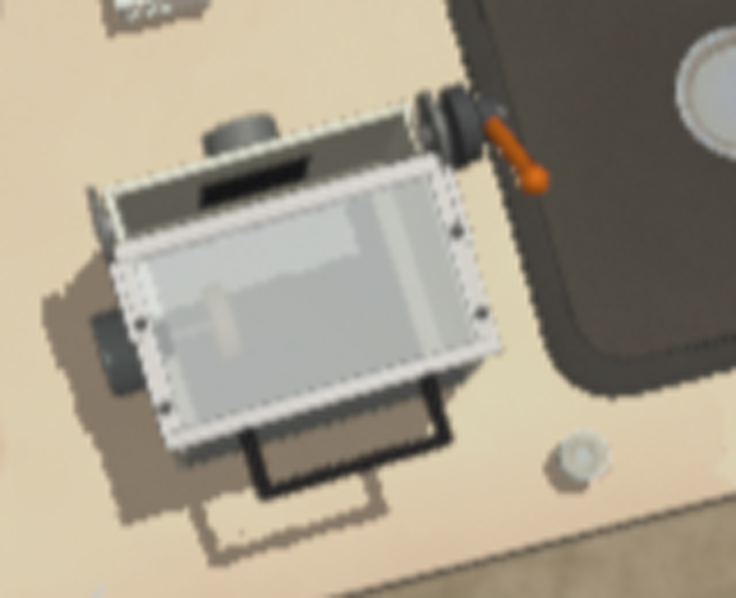

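```bash
cat > fit.py <<'E'
from h import *
from scipy.optimize import least_squares
T=get_calibration('top');S=get_calibration('scene')
def W(p,b):
    c,s=np.cos(p[2]),np.sin(p[2]); b=np.asarray(b,float)
    return np.array([p[0]+c*b[0]-s*b[1],p[1]+s*b[0]+c*b[1],b[2]])
def lev(q): return [.06-.08*np.cos(.873-q),-.134,.132+.08*np.sin(.873-q)]
def bar(v,y=0,r=.174): a=v-.109; return [.06-r*np.cos(a),y,.132+r*np.sin(a)]
E
cat > f1.py <<'E'
from fit import *
def res(p):
    r=[]
    h=p[4]
    for C,b,uv in [(T,bar(0,h),(277.6,226.5)),(T,bar(0,-h),(316.3,214.8)),(T,lev(p[3]),(336.5,158.7)),
      (S,bar(0,h),(301.2,187)),(S,bar(0,-h),(313,163.8)),(S,lev(p[3]),(279.5,114)),
      (S,[-.08,.095,0],(273.8,228.3)),(S,[.08,.095,0],(218,215))]:
        r+=list(proj(C,W(p,b))[0]-uv)
    return np.array(r)
s=least_squares(res,[.55,-.05,.3,.1,.052],loss='soft_l1')
print(np.round(s.x,4)); print(np.round(res(s.x).reshape(-1,2),1))
p=s.x
print('bar',W(p,bar(0)),'lever',W(p,lev(p[3])),'pivot',W(p,[.06,-.134,.132]))
E
python3 f1.py
```

```text
[0.5516 0.0631 0.2838 0.0683 0.0536]
[[-0.1 -1. ]
 [-0.3  0. ]
 [ 0.4 -0. ]
 [-2.6 -0.5]
 [-0.  -0.5]
 [ 0.6 -0.5]
 [ 4.4  3.6]
 [ 0.   1.3]]
bar [0.44313714 0.03144124 0.11307153] lever [ 0.59346025 -0.06429429  0.18964901] pivot [ 0.64670815 -0.04876197  0.132     ]
```

>>> jog_arm --pt "0 0 0.12 15 40 10 0" --pt "0 0 0.124 18 40 10 0" --pt "0 0 0.124 20 40 10 0" --pt "0 0 0.124 20 40 10 0" --pt "0 0 0.124 20 40 10 0" --pt "0 0 0.124 20 40 10 0" --pt "0 0 0.124 20 40 10 0" --pt "0 0 0.124 20 40 10 0" --pt "0 0 0.124 20 40 10 0" --pt "0 0 0.124 20 40 10 0" --pt "0 0 0.124 20 40 0 0" --pt "0 0 0.124 20 40 0 0"

```text
time: 2.1
tool_pos: [0.4322, -0.0314, 0.4032]
ee_rot: [3.141, -0.001, 0.287]
wrist_force: [1.0, -0.7, 0.1]
width: 0.0006
```

Run:
```python
from h import *
c=get_calibration('wrist'); o=get_obs(); print(o['tool_pos'],o['ee_rot'])
im=snap('wrist','w1.png'); c2=get_calibration('wrist'); np.savez('w1.npz',**c); print(np.abs(c['t']-c2['t']).max(),c)
for l in ['visor_bar','lever_end','visor']:
    print(l,[(np.round(d['bbox']).tolist(),round(d['conf'],2)) for d in look_for(l,'wrist')[:2]])
```

```text
[ 0.4322119  -0.0313775   0.40318715] [ 3.14084624e+00 -1.22875443e-03  2.87171795e-01]
0.0018099035272345354 {'camera_matrix': array([[345.80330104,   0.        , 257.65032328],
       [  0.        , 345.80330104, 188.70049386],
       [  0.        ,   0.        ,   1.        ]]), 'R': array([[ 9.58718436e-01,  2.84355507e-01,  9.51277334e-04],
       [ 2.72563862e-01, -9.19905485e-01,  2.81927012e-01],
       [ 8.10425838e-02, -2.70029340e-01, -9.59435383e-01]]), 't': array([-0.40642367, -0.20534127,  0.44543649])}
visor_bar [([278.0, 0.0, 492.0, 216.0], 0.74)]
lever_end [([407.0, 229.0, 452.0, 269.0], 0.87)]
visor [([283.0, 0.0, 485.0, 215.0], 0.91)]
```

View pics/w1.png

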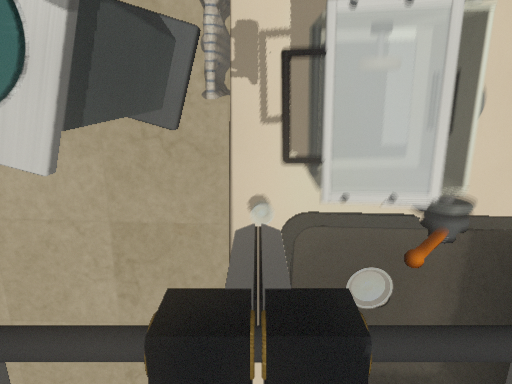

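Run:
```python
import cv2
a=cv2.imread('pics/w1.png')
cv2.imwrite('pics/w1c.png',cv2.resize(a[30:280,270:490],None,fx=2.4,fy=2.4,interpolation=cv2.INTER_CUBIC))
```

```text
(no output)
```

View pics/w1c.png

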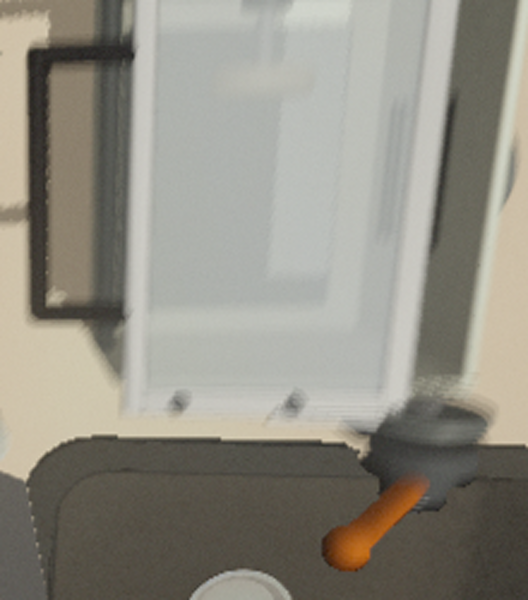

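```bash
cat > f2.py <<'E'
from fit import *
V=dict(np.load('w1.npz'))
L=[(T,'b+',(277.6,226.5)),(T,'b-',(316.3,214.8)),(T,'l',(336.5,158.7)),
      (S,'b+',(301.2,187)),(S,'b-',(313,163.8)),(S,'l',(279.5,114)),
      (V,'b+',(285.8,52.5)),(V,'b-',(286.3,159.6)),(V,'l',(414.2,258.3))]
def res(p):
    r=[];h=p[4]
    for C,k,uv in L:
        b={'b+':bar(0,h),'b-':bar(0,-h),'l':lev(p[3])}[k]
        r+=list(proj(C,W(p,b))[0]-uv)
    return np.array(r)
s=least_squares(res,[.55,.06,.28,.1,.052],loss='soft_l1')
print(np.round(s.x,4)); print(np.round(res(s.x).reshape(-1,2),1))
p=s.x; np.save('p.npy',p)
print('bar',W(p,bar(0)),'lever',W(p,lev(p[3])),'pivot',W(p,[.06,-.134,.132]))
# free triangulation
for k in ['b+','b-','l']:
    f=lambda X:np.concatenate([proj(C,X)[0]-uv for C,kk,uv in L if kk==k])
    q=least_squares(f,[.5,0,.1]); print(k,np.round(q.x,4),np.round(f(q.x),1))
for q in np.arange(0,1.3,.1): print(round(q,1),np.round(W(p,lev(q))*1000,1))
E
python3 f2.py
```

```text
[0.5513 0.0668 0.2935 0.0517 0.0547]
[[-1.4 -0.7]
 [-0.9 -0.3]
 [-1.3 -0.9]
 [-3.3  0.4]
 [-0.7 -0.3]
 [-1.  -0.4]
 [-0.4  0.6]
 [-2.6  0.4]
 [-0.6 -0. ]]
bar [0.44319409 0.03407254 0.11307153] lever [ 0.59536569 -0.05991755  0.19056333] pivot [ 0.64753517 -0.0441479   0.132     ]
b+ [0.4262 0.0859 0.1158] [-1.2 -0.4 -2.7 -0.6 -1.4  0.6]
b- [ 0.4608 -0.0182  0.1117] [-1.  -0.9 -1.4 -0.1 -1.1  0.5]
l [ 0.5951 -0.0602  0.1909] [-1.2 -0.8 -0.9 -0.6 -0.8  0.3]
0.0 [598.3 -59.  193.3]
0.1 [592.7 -60.7 187.9]
0.2 [587.7 -62.2 181.9]
0.3 [583.2 -63.6 175.4]
0.4 [579.4 -64.8 168.4]
0.5 [576.2 -65.7 161.2]
0.6 [573.8 -66.4 153.6]
0.7 [572.1 -67.  145.8]
0.8 [571.2 -67.2 137.8]
0.9 [571.  -67.3 129.8]
1.0 [571.6 -67.1 121.9]
1.1 [572.9 -66.7 114. ]
1.2 [575.  -66.1 106.3]
```

>>> jog_arm --pt "0 0 0 27 -4.5 -5 0" --pt "0 0 0 27 -4.5 -15 0" --pt "0 0 0 27 -4.5 -15 0" --pt "0 0 0 27 -4.5 -20 0" --pt "0 0 0 27 -4.5 -20 0" --pt "0 0 0 23 -4.5 -15 0" --pt "0 0 0 0 0 0 0" --pt "0 0 0 0 0 0 0"

```text
time: 3.3
tool_pos: [0.5892, -0.0608, 0.3135]
ee_rot: [3.141, -0.0, 0.281]
wrist_force: [0.2, -0.5, 1.3]
width: 0.0005
```

Run:
```python
from h import *
for i in range(4):
    o=get_obs(); print(o['time'],np.round(o['tool_pos'],4),np.round(o['wrist_force'],2),np.round(o['joint_torque'],2))
    im=snapshot('wrist')
cv2.imwrite('pics/w2.png',cv2.cvtColor(im,cv2.COLOR_RGB2BGR))
```

```text
3.3 [ 0.5892 -0.0608  0.3135] [ 0.17 -0.5   1.32] [-1.500e-01 -3.672e+01 -2.976e+01  5.000e-02  3.000e-02  0.000e+00]
3.35 [ 0.5892 -0.0605  0.3141] [-0.33 -0.68  0.27] [-1.600e-01 -3.699e+01 -2.988e+01  5.000e-02  3.000e-02  0.000e+00]
3.4 [ 0.5892 -0.0603  0.3143] [0.02 0.14 0.52] [ -0.15 -37.26 -30.02   0.05   0.04   0.  ]
3.45 [ 0.5893 -0.0601  0.3143] [0.38 0.59 0.54] [ -0.14 -37.51 -30.13   0.05   0.04   0.  ]
```

View pics/w2.png

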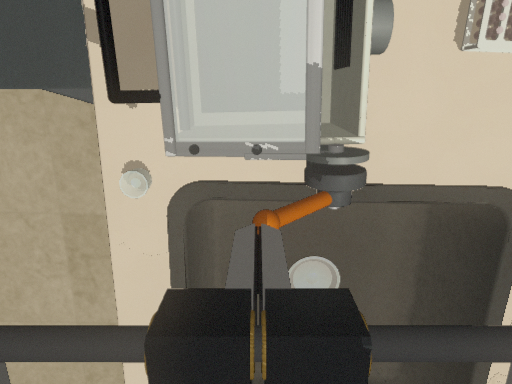

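Run:
```python
from fit import *
c=get_calibration('wrist');o=get_obs();p=np.load('p.npy')
t=o['tool_pos']+[0,0,-.097]
print('tip',t,proj(c,t),'ball proj',proj(c,W(p,lev(p[3]))), proj(c,[.5951,-.0602,.1909]))
im=cv2.imread('pics/w2.png'); h=cv2.cvtColor(im,cv2.COLOR_BGR2HSV)
m=((h[...,0]<15)&(h[...,1]>200)&(h[...,2]>80)).astype(np.uint8); ys,xs=np.nonzero(m); print(xs.min(),xs.max(),ys.min(),ys.max())
cv2.imwrite('pics/w2c.png',cv2.resize(im[190:250,230:350],None,fx=6,fy=6,interpolation=cv2.INTER_NEAREST))
```

```text
tip [ 0.58935379 -0.0599129   0.21723413] [[256.28221315 237.61203618]] ball proj [[265.38658076 222.60692225]] [[264.87397154 223.09242386]]
253 331 192 228
```

View pics/w2c.png

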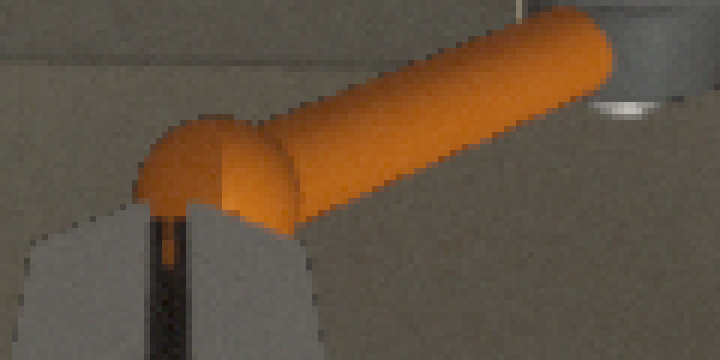

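>>> jog_arm --pt "0 0 0 2 0 -10 0" --pt "0 0 0 0 0 -6 0" --pt "0 0 0 -2.3 -0.7 -3.1 0" --pt "0 0 0 -2.5 -0.7 -3 0" --pt "0 0 0 -2.5 -0.8 -3 0"

```text
time: 4.12
tool_pos: [0.5854, -0.0616, 0.2898]
ee_rot: [3.14, -0.006, 0.284]
wrist_force: [1.0, 0.7, 6.9]
width: 0.0006
```

```bash
cat > st.py <<'E'
from fit import *
import sys
def ln():
    p=np.load('p.npy');o=get_obs();t=o['tool_pos'];F=o['wrist_force']
    s=(t[2]-.106-.132)/.08; al=np.arcsin(np.clip(s,-1,1)); q=.873-al
    bx=np.array([np.cos(p[2]),np.sin(p[2])])
    fx=F[:2]@bx; rx=-.08*np.cos(al); rz=.08*np.sin(al)+.009
    # lever force = -F ; torque about +y box: rz*Fx - rx*Fz ; down-swing of front (-x side) : +y rot gives z vel = -wy*rx -> up for rx<0 ; so down = -
    tau=-(rz*(-fx)-rx*(-F[2]))
    print('t',round(o['time'],2),'q',round(q,3),'Fz',round(F[2],2),'fx',round(fx,2),'eff',round(tau/.08,2),np.round(t*1e3,1)-np.array([0,0,0]),'exp ball+off',np.round((W(p,lev(q))+[-.003,0,.106])*1e3,1))
for i in range(int(sys.argv[1]) if len(sys.argv)>1 else 1):
    if i: snapshot('wrist')
    ln()
E
python3 st.py 3
```

```text
t 4.12 q 0.168 Fz 6.9 fx 1.16 eff 6.14 [585.4 -61.6 289.8] exp ball+off [586.2 -61.8 289.8]
t 4.17 q 0.176 Fz 5.71 fx 0.53 eff 4.78 [585.  -61.7 289.3] exp ball+off [585.8 -61.9 289.3]
t 4.22 q 0.175 Fz 4.93 fx 0.61 eff 4.24 [585.  -61.7 289.4] exp ball+off [585.9 -61.9 289.4]
```

>>> jog_arm --pt "0 0 0 -2.3 -0.7 -3.2 0" --pt "0 0 0 -2.2 -0.7 -3.3 0"

```text
time: 4.47
tool_pos: [0.5805, -0.0631, 0.2836]
ee_rot: [3.14, -0.004, 0.284]
wrist_force: [-1.0, 0.2, 6.2]
width: 0.0003
```

```bash
python3 st.py
```

```text
t 4.47 q 0.266 Fz 6.2 fx -0.86 eff 4.51 [580.5 -63.1 283.6] exp ball+off [581.6 -63.2 283.6]
```

>>> jog_arm --pt "0 0 0 -2 -0.6 -3.5 0"

```text
time: 4.6
tool_pos: [0.5781, -0.0638, 0.2801]
ee_rot: [3.14, -0.003, 0.283]
wrist_force: [-1.3, 0.5, 8.1]
width: 0.0002
```

```bash
python3 st.py
```

```text
t 4.6 q 0.319 Fz 8.09 fx -1.13 eff 6.16 [578.1 -63.8 280.1] exp ball+off [579.4 -63.8 280.1]
```

>>> jog_arm --pt "0 0 0 -1.8 -0.6 -3.5 0"

```text
time: 4.72
tool_pos: [0.576, -0.0645, 0.2765]
ee_rot: [3.14, -0.002, 0.283]
wrist_force: [-3.3, 0.4, 9.0]
width: 0.0007
```

```bash
python3 st.py
```

```text
t 4.72 q 0.371 Fz 9.03 fx -3.01 eff 6.12 [576.  -64.5 276.5] exp ball+off [577.4 -64.4 276.5]
```

>>> jog_arm --pt "0 0 0 -1.7 -0.5 -3.6 0"

```text
time: 4.85
tool_pos: [0.574, -0.0652, 0.2729]
ee_rot: [3.14, -0.001, 0.283]
wrist_force: [-3.4, -0.3, 9.4]
width: 0.0006
```

```bash
python3 st.py
```

```text
t 4.85 q 0.422 Fz 9.4 fx -3.36 eff 6.61 [574.  -65.2 272.9] exp ball+off [575.6 -65.  272.9]
```

>>> jog_arm --pt "0 0 0 -1.5 -0.4 -3.6 0"

```text
time: 4.97
tool_pos: [0.5722, -0.0658, 0.2692]
ee_rot: [3.14, 0.0, 0.283]
wrist_force: [-5.1, -0.9, 9.6]
width: 0.0004
```

```bash
python3 st.py
```

```text
t 4.97 q 0.472 Fz 9.61 fx -5.16 eff 6.26 [572.2 -65.8 269.2] exp ball+off [574.  -65.5 269.2]
```

>>> jog_arm --pt "0 0 0 -1.3 -0.4 -3.8 0"

```text
time: 5.1
tool_pos: [0.5705, -0.0663, 0.2652]
ee_rot: [3.14, 0.002, 0.283]
wrist_force: [-7.0, -0.2, 9.1]
width: 0.0005
```

```bash
python3 st.py
```

```text
t 5.1 q 0.526 Fz 9.11 fx -6.77 eff 5.5 [570.5 -66.3 265.2] exp ball+off [572.5 -65.9 265.2]
```

>>> jog_arm --pt "0 0 0 -1.1 -0.3 -3.8 0"

```text
time: 5.22
tool_pos: [0.569, -0.0668, 0.2612]
ee_rot: [3.14, 0.003, 0.283]
wrist_force: [-7.7, -0.8, 9.5]
width: 0.0006
```

```bash
python3 st.py
```

```text
t 5.22 q 0.579 Fz 9.45 fx -7.54 eff 6.01 [569.  -66.8 261.2] exp ball+off [571.3 -66.3 261.2]
```

>>> jog_arm --pt "0 0 0 -2.3 -0.7 -3.9 0"

```text
time: 5.35
tool_pos: [0.5672, -0.0674, 0.2571]
ee_rot: [3.14, 0.002, 0.283]
wrist_force: [-3.8, -1.0, 7.7]
width: 0.0006
```

```bash
python3 st.py
```

```text
t 5.35 q 0.632 Fz 7.67 fx -3.9 eff 6.08 [567.2 -67.4 257.1] exp ball+off [570.2 -66.6 257.1]
```

>>> jog_arm --pt "0 0 0 -2.2 -0.7 -3.9 0"

```text
time: 5.48
tool_pos: [0.5656, -0.0679, 0.2531]
ee_rot: [3.14, -0.0, 0.283]
wrist_force: [-2.4, -0.1, 6.8]
width: 0.0003
```

```bash
python3 st.py
```

```text
t 5.47 q 0.683 Fz 6.76 fx -2.3 eff 5.94 [565.6 -67.9 253.1] exp ball+off [569.3 -66.9 253.1]
```

>>> jog_arm --pt "0 0 0 -1 -0.3 -4 0"

```text
time: 5.6
tool_pos: [0.5646, -0.0681, 0.2491]
ee_rot: [3.14, -0.0, 0.283]
wrist_force: [-3.8, -0.5, 6.7]
width: 0.0007
```

```bash
python3 st.py
```

```text
t 5.6 q 0.734 Fz 6.74 fx -3.76 eff 5.74 [564.6 -68.1 249.1] exp ball+off [568.7 -67.1 249.1]
```

Slack level is steady at about 6 N effective. I'm continuing to look for the rise.

>>> jog_arm --pt "0 0 0 -1.5 -0.4 -4 0"

```text
time: 5.72
tool_pos: [0.5635, -0.0685, 0.245]
ee_rot: [3.14, -0.001, 0.283]
wrist_force: [-1.2, 0.3, 5.2]
width: 0.0005
```

```bash
python3 st.py
```

```text
t 5.72 q 0.785 Fz 5.25 fx -1.06 eff 5.01 [563.5 -68.5 245. ] exp ball+off [568.3 -67.2 245. ]
```

>>> jog_arm --pt "0 0 0 -1 -0.3 -4 0"

```text
time: 5.85
tool_pos: [0.5627, -0.0687, 0.241]
ee_rot: [3.14, -0.002, 0.283]
wrist_force: [-1.8, 0.5, 5.9]
width: 0.0003
```

```bash
python3 st.py
```

```text
t 5.85 q 0.835 Fz 5.87 fx -1.62 eff 5.63 [562.7 -68.7 241. ] exp ball+off [568.  -67.3 241. ]
```

>>> jog_arm --pt "0 0 0 -0.5 -0.1 -4 0"

```text
time: 5.98
tool_pos: [0.5623, -0.0688, 0.237]
ee_rot: [3.14, -0.002, 0.283]
wrist_force: [-1.2, 0.0, 5.0]
width: 0.0005
```

```bash
python3 st.py
```

```text
t 5.97 q 0.885 Fz 5.04 fx -1.14 eff 4.93 [562.3 -68.8 237. ] exp ball+off [568.  -67.3 237. ]
```

>>> jog_arm --pt "0 0 0 0 0 -4 0"

```text
time: 6.1
tool_pos: [0.5621, -0.0689, 0.2329]
ee_rot: [3.14, -0.001, 0.283]
wrist_force: [-1.6, -0.1, 6.1]
width: 0.0001
```

```bash
python3 st.py
```

```text
t 6.1 q 0.936 Fz 6.13 fx -1.52 eff 6.05 [562.1 -68.9 232.9] exp ball+off [568.1 -67.2 232.9]
```

>>> jog_arm --pt "0 0 0 0 0 -4 0"

```text
time: 6.22
tool_pos: [0.562, -0.0689, 0.2288]
ee_rot: [3.14, -0.001, 0.283]
wrist_force: [-1.4, 0.6, 5.3]
width: 0.0006
```

```bash
python3 st.py
```

```text
t 6.22 q 0.988 Fz 5.25 fx -1.13 eff 5.22 [562.  -68.9 228.8] exp ball+off [568.5 -67.1 228.8]
```

>>> jog_arm --pt "0 0 0 0.2 0.1 -3.9 0"

```text
time: 6.35
tool_pos: [0.5621, -0.0689, 0.2248]
ee_rot: [3.14, -0.0, 0.283]
wrist_force: [-2.6, -0.2, 5.4]
width: 0.0006
```

```bash
python3 st.py
```

```text
t 6.35 q 1.038 Fz 5.43 fx -2.49 eff 5.48 [562.1 -68.9 224.8] exp ball+off [569.  -67.  224.8]
```

Run:
```python
from fit import *
a=snap('scene','s2.png');
b=cv2.imread('pics/s2.png'); cv2.imwrite('pics/s2c.png',cv2.resize(b[60:240,190:370],None,fx=3.3,fy=3.3,interpolation=cv2.INTER_CUBIC))
p=np.load('p.npy'); print(proj(S,[W(p,lev(q)) for q in (.9,1.0,1.04,1.1)]))
```

```text
[[287.43388186 136.14363918]
 [287.15675954 138.77657604]
 [286.96669095 139.80150247]
 [286.59828546 141.30349257]]
```

View pics/s2c.png

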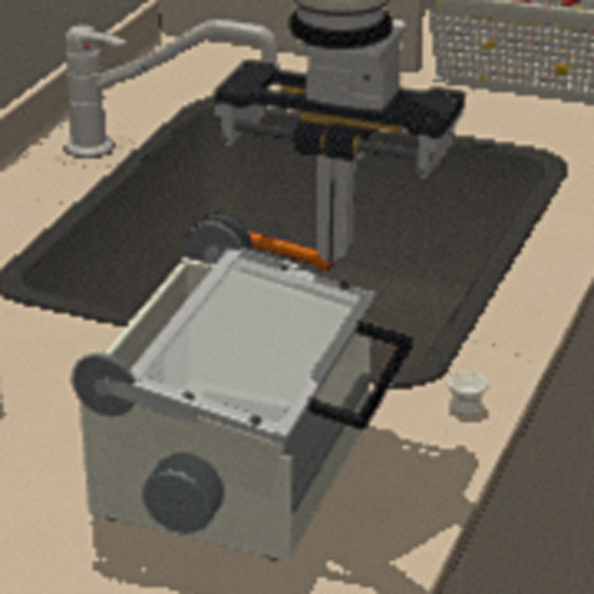

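>>> jog_arm --pt "0 0 0 0 0 -3.2 0"

```text
time: 6.52
tool_pos: [0.5622, -0.0689, 0.2218]
ee_rot: [3.14, -0.001, 0.283]
wrist_force: [-2.6, -0.5, 5.3]
width: 0.0009
```

```bash
python3 st.py
```

```text
t 6.53 q 1.077 Fz 5.26 fx -2.64 eff 5.39 [562.2 -68.9 221.8] exp ball+off [569.5 -66.8 221.8]
```

>>> jog_arm --pt "0 0 0 0 0 -3.2 0"

```text
time: 6.65
tool_pos: [0.5624, -0.0688, 0.2187]
ee_rot: [3.14, -0.001, 0.283]
wrist_force: [-2.1, -0.8, 6.8]
width: 0.0004
```

```bash
python3 st.py
```

```text
t 6.65 q 1.116 Fz 6.81 fx -2.29 eff 6.9 [562.4 -68.8 218.7] exp ball+off [570.2 -66.6 218.7]
```

>>> jog_arm --pt "0 0 0 0 0 -3 0"

```text
time: 6.78
tool_pos: [0.5626, -0.0687, 0.2159]
ee_rot: [3.14, -0.002, 0.283]
wrist_force: [-0.8, 0.7, 7.0]
width: 0.001
```

```bash
python3 st.py
```

```text
t 6.78 q 1.152 Fz 7.04 fx -0.55 eff 6.85 [562.6 -68.7 215.9] exp ball+off [570.9 -66.4 215.9]
```

>>> jog_arm --pt "0 0 0 0 0 6 0" --pt "0 0 0 5.8 1.7 0 0" --pt "0 0 0 0 0 0 0" --pt "0 0 0 0 0 -4 0"

```text
time: 7.28
tool_pos: [0.5689, -0.0668, 0.2179]
ee_rot: [3.141, -0.003, 0.283]
wrist_force: [-0.4, 1.4, 8.8]
width: 0.0007
```

```bash
python3 st.py 3
```

```text
t 7.28 q 1.128 Fz 8.85 fx 0.02 eff 8.56 [568.9 -66.8 217.9] exp ball+off [570.4 -66.5 217.9]
t 7.33 q 1.133 Fz 6.08 fx 0.17 eff 5.85 [568.8 -66.8 217.5] exp ball+off [570.5 -66.5 217.5]
t 7.38 q 1.131 Fz 5.23 fx 0.81 eff 4.94 [568.8 -66.7 217.6] exp ball+off [570.5 -66.5 217.6]
```

>>> jog_arm --pt "0 0 0 0.3 0.1 -1.6 0"

```text
time: 7.5
tool_pos: [0.569, -0.0667, 0.2167]
ee_rot: [3.141, -0.003, 0.283]
wrist_force: [-1.7, 0.8, 8.5]
width: 0.0008
```

```bash
python3 st.py
```

```text
t 7.5 q 1.143 Fz 8.53 fx -1.44 eff 8.44 [569.  -66.7 216.7] exp ball+off [570.7 -66.5 216.7]
```

>>> jog_arm --pt "0 0 0 0.3 0.1 -2 0"

```text
time: 7.62
tool_pos: [0.5693, -0.0666, 0.2149]
ee_rot: [3.14, -0.003, 0.283]
wrist_force: [-1.3, 0.7, 8.9]
width: 0.0005
```

```bash
python3 st.py
```

```text
t 7.62 q 1.166 Fz 8.94 fx -1.05 eff 8.75 [569.3 -66.6 214.9] exp ball+off [571.2 -66.3 214.9]
```

>>> jog_arm --pt "0 0 0 0 0 35 0" --pt "0 0 0 0 0 45 10" --pt "0.0193 -0.0638 0 -31 14 -6 26" --pt "0.0193 -0.0638 0 -31 14 -6 26" --pt "0.0193 -0.0638 0 -31 14 -6 26" --pt "0.0193 -0.0638 0 -31 14 -6 26" --pt "0.0193 -0.0638 0 -31 14 -6 26" --pt "0.0193 -0.0638 0 -29 13 -7 26" --pt "0 0 0 0 0 0 26" --pt "0 0 0 0 0 0 26"

```text
time: 8.88
tool_pos: [0.3853, 0.016, 0.2562]
ee_rot: [-3.138, -0.401, 0.282]
wrist_force: [0.4, 0.7, 0.7]
width: 0.0259
```

Run:
```python
from fit import *
snapshot('wrist')
o=get_obs(); c=get_calibration('wrist'); snap('wrist','w3.png'); np.savez('w3.npz',**c)
from scipy.spatial.transform import Rotation as R
p=np.load('p.npy')
Rt=R.from_euler('xyz',o['ee_rot']).as_matrix()
print(o['time'],o['tool_pos'],o['ee_rot'],Rt[:,2],Rt[:,0],o['width'],proj(c,[W(p,bar(0,h)) for h in(.055,0,-.055)]))
a=snap('scene','s3.png')
b=cv2.imread('pics/s3.png'); cv2.imwrite('pics/s3c.png',cv2.resize(b[60:240,190:370],None,fx=3.3,fy=3.3,interpolation=cv2.INTER_CUBIC))
print(proj(S,[W(p,lev(q)) for q in (1,1.1,1.2)]))
```

```text
8.925 [0.38568481 0.01590776 0.25640578] [-3.13788715 -0.40069603  0.28212224] [ 0.37360487  0.11214867 -0.9207834 ] [0.88438794 0.2563429  0.39005934] 0.026339120048182032 [[255.28579024 126.78902156]
 [256.14022614 203.35680005]
 [256.89533978 271.02410449]]
[[287.15675954 138.77657604]
 [286.59828546 141.30349257]
 [285.76746727 143.69946539]]
```

View pics/w3.png

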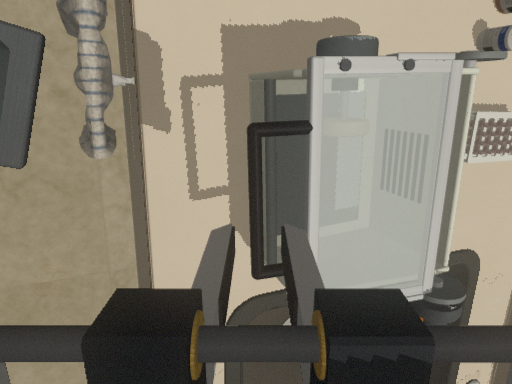

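View pics/s3c.png

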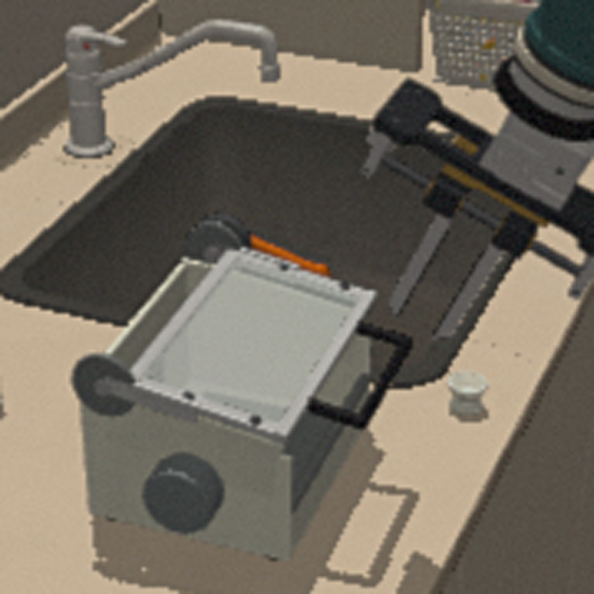

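>>> jog_arm --pt "0 0 0 5.3 1.6 -13.5 26" --pt "0 0 0 5.3 1.6 -13.5 26" --pt "0 0 0 5.3 1.6 -13.5 26" --pt "0 0 0 5.3 1.6 -13.5 26" --pt "0 0 0 5.3 1.6 -13.6 26" --pt "0 0 0 0 0 0 26"

```text
time: 9.78
tool_pos: [0.4106, 0.0246, 0.186]
ee_rot: [-3.135, -0.397, 0.282]
wrist_force: [0.5, 0.8, -0.1]
width: 0.0261
```

Run:
```python
from fit import *
o=get_obs(); snap('wrist','w4.png');print(o['tool_pos'],o['wrist_force'])
snap('scene','s4.png')
b=cv2.imread('pics/s4.png'); cv2.imwrite('pics/s4c.png',cv2.resize(b[60:240,190:370],None,fx=3.3,fy=3.3,interpolation=cv2.INTER_CUBIC))
```

```text
[0.41060648 0.02460162 0.186014  ] [ 0.52970029  0.75841614 -0.13742088]
```

View pics/w4.png

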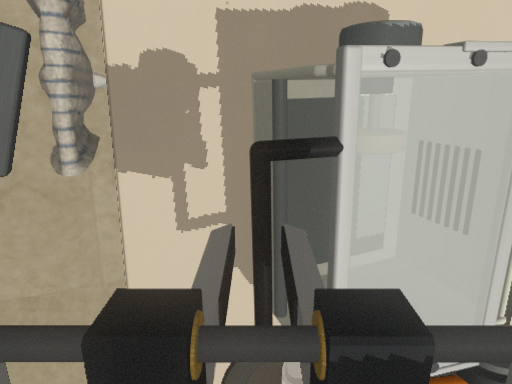

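View pics/s4c.png

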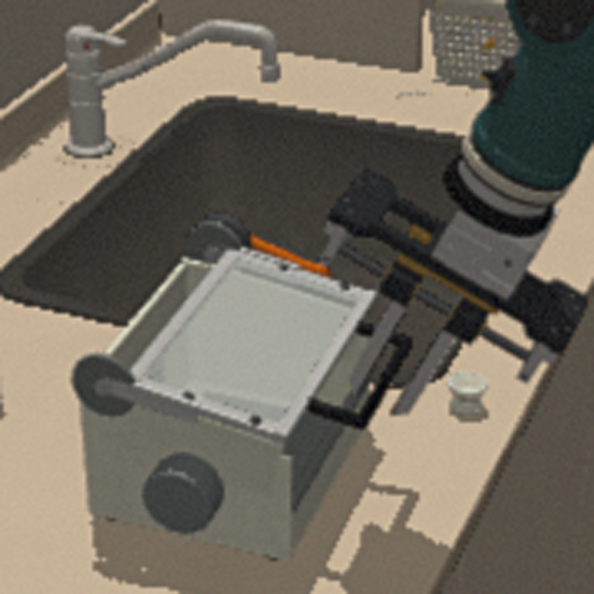

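>>> jog_arm --pt "0 0 0 0 0 0 0" --pt "0 0 0 0 0 0 0" --pt "0 0 0 0 0 0 0" --pt "0 0 0 0 0 0 0"

```text
time: 10.38
tool_pos: [0.4114, 0.0242, 0.1887]
ee_rot: [-3.138, -0.401, 0.282]
wrist_force: [-0.8, -1.4, 2.6]
width: 0.0089
```

Run:
```python
from fit import *
o=get_obs();print(o['tool_pos'],o['wrist_force'],o['width'])
p=np.load('p.npy')
P=None
for v in np.arange(0,0.96,.0767):
    X=W(p,bar(v))*1e3
    print(round(v,3),X.round(1), '' if P is None else (X-P).round(1)); P=X
```

```text
[0.4114368  0.02416916 0.18870386] [-0.77326324 -1.41963395  2.57104869] 0.008902952063521997
0.0 [443.2  34.1 113.1] 
0.077 [442.3  33.8 126.4] [-0.9 -0.3 13.3]
0.153 [442.4  33.8 139.7] [ 0.1  0.  13.3]
0.23 [443.4  34.1 153. ] [ 1.1  0.3 13.3]
0.307 [445.5  34.8 166.2] [ 2.   0.6 13.2]
0.384 [448.4  35.7 179.2] [ 3.   0.9 13. ]
0.46 [452.4  36.8 191.9] [ 3.9  1.2 12.7]
0.537 [457.2  38.3 204.2] [ 4.9  1.5 12.3]
0.614 [463.   40.  216.1] [ 5.7  1.7 11.9]
0.69 [469.6  42.  227.5] [ 6.6  2.  11.4]
0.767 [477.   44.3 238.4] [ 7.4  2.2 10.9]
0.844 [485.2  46.8 248.6] [ 8.2  2.5 10.2]
0.92 [494.1  49.5 258.2] [8.9 2.7 9.6]
```

>>> jog_arm --pt "0 0 0 -0.5 -0.2 6.7 0" --pt "0 0 0 -0.4 -0.1 6.6 0" --pt "0 0 0 0.1 0 13.3 0" --pt "0 0 0 1.1 0.3 13.3 0"

```text
time: 10.88
tool_pos: [0.4111, 0.0241, 0.2278]
ee_rot: [-3.137, -0.398, 0.282]
wrist_force: [4.4, -0.2, -4.6]
width: 0.009
```

>>> jog_arm --pt "0 0 0 2 0.6 13.2 0" --pt "0 0 0 3 0.9 13 0" --pt "0 0 0 3.9 1.2 12.7 0" --pt "0 0 0 4.9 1.5 12.3 0"

```text
time: 11.38
tool_pos: [0.4233, 0.028, 0.2786]
ee_rot: [-3.137, -0.392, 0.282]
wrist_force: [-9.8, -5.1, 0.8]
width: 0.0091
```

>>> jog_arm --pt "0 0 0 5.7 1.7 11.9 0" --pt "0 0 0 6.6 2 11.4 0" --pt "0 0 0 7.4 2.2 10.9 0" --pt "0 0 0 8.2 2.5 10.2 0" --pt "0 0 0 4.6 1.4 5.2 0" --pt "0 0 0 4.3 1.3 4.4 0" --pt "0 0 0 0 0 0 0" --pt "0 0 0 0 0 0 0"

```text
time: 12.38
tool_pos: [0.4616, 0.0399, 0.3364]
ee_rot: [-3.138, -0.402, 0.283]
wrist_force: [-8.0, -2.3, 6.4]
width: 0.0092
```

Run:
```python
from fit import *
o=get_obs();print(o['time'],o['tool_pos'],o['ee_rot'],o['wrist_force'],o['width'])
snap('scene','s5.png');snap('wrist','w5.png')
b=cv2.imread('pics/s5.png'); cv2.imwrite('pics/s5c.png',cv2.resize(b[40:240,190:390],None,fx=3,fy=3,interpolation=cv2.INTER_CUBIC))
p=np.load('p.npy')
from scipy.spatial.transform import Rotation as R
zt=R.from_euler('xyz',o['ee_rot']).as_matrix()[:,2]
h=W(p,[.06,0,.132])
for d in (.080,.082,.084):
    b=o['tool_pos']+d*zt; r=b-h; fx=-(r[0]*np.cos(p[2])+r[1]*np.sin(p[2])); print(d,b,'radius',np.hypot(fx,r[2]),'v',np.arctan2(r[2],fx)+.109)
```

```text
12.375 [0.46161018 0.03991814 0.33642903] [-3.13767465 -0.40180966  0.28332962] [-8.03513093 -2.29117689  6.38983899] 0.009194580406051754
0.08 [0.49156168 0.04896535 0.26280121] radius 0.17911119037664408 v 0.9277308541997716
0.082 [0.49231047 0.04919153 0.26096052] radius 0.17723393661884387 v 0.9238588869626138
0.084 [0.49305925 0.04941772 0.25911982] radius 0.17535939684156876 v 0.919904079017442
```

View pics/s5c.png

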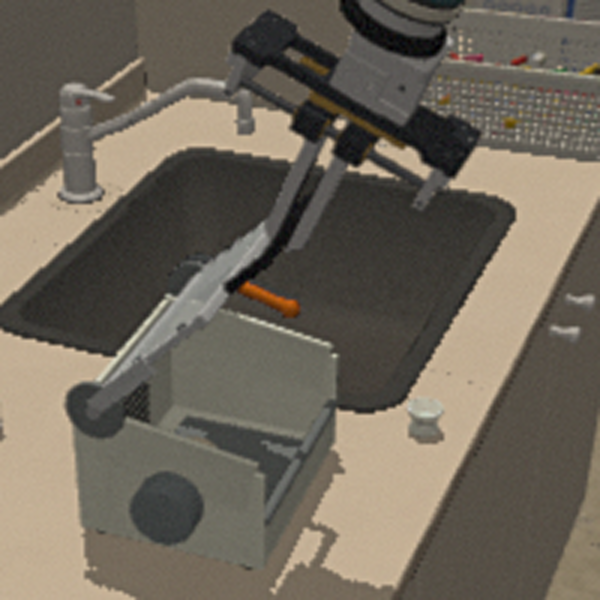

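>>> jog_arm --pt "0 0 0 -1.4 -0.4 1.4 0" --pt "0 0 0 0 0 0 0" --pt "0 0 0 0 0 0 14" --pt "0 0 0 0 0 0 20" --pt "0 0 0 0 0 0 26" --pt "0 0 0 0 0 0 26"

```text
time: 13.22
tool_pos: [0.4608, 0.0392, 0.3345]
ee_rot: [-3.137, -0.4, 0.282]
wrist_force: [-0.3, -0.8, -0.2]
width: 0.0261
```

Run:
```python
from fit import *
o=get_obs();print(o['time'],o['tool_pos'],o['wrist_force'],o['width'])
snap('scene','s6.png');snap('wrist','w6.png')
b=cv2.imread('pics/s6.png')[40:240,190:390];w=cv2.imread('pics/w6.png')
cv2.imwrite('pics/c6.png',np.hstack([cv2.resize(b,(384,384),interpolation=cv2.INTER_CUBIC),w[:, :410]]))
```

```text
13.225 [0.46078042 0.0391587  0.33447789] [-0.25723277 -0.83792581 -0.2021555 ] 0.02611916989471939
```

View pics/c6.png

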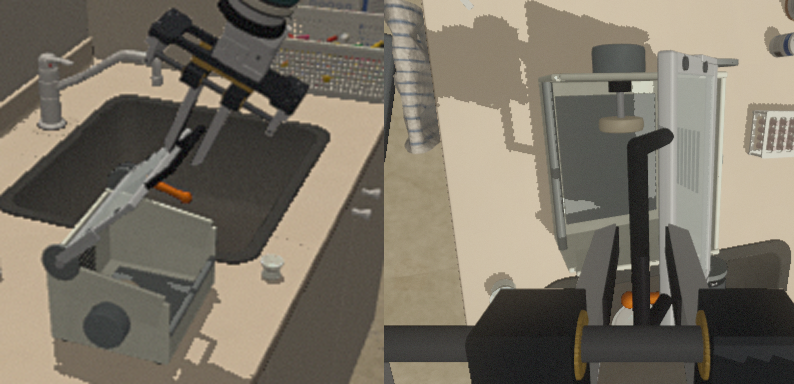

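>>> jog_arm --pt "0 0 0 -3 -0.9 7.4 26" --pt "0 0 0 -6 -1.8 14.7 26" --pt "0 0 0 -6 -1.8 14.7 26" --pt "0 0 0 -6 -1.8 14.7 26" --pt "0 0 0 -6 -1.8 14.7 26" --pt "0 0 0 -20 -6 5 26" --pt "0 0 0 -30 -9 5 26" --pt "0 0 0 -30 -9 0 26"

```text
time: 14.32
tool_pos: [0.3526, 0.007, 0.4119]
ee_rot: [-3.138, -0.401, 0.283]
wrist_force: [-0.4, 0.3, 0.5]
width: 0.0262
```

```bash
cat > vm.py <<'E'
from fit import *
import sys
tag=sys.argv[1]
o=get_obs();print(o['time'],o['tool_pos'],o['wrist_force'])
snap('scene','s%s.png'%tag);snap('top','t%s.png'%tag)
b=cv2.imread('pics/s%s.png'%tag)[60:230,190:360];w=cv2.imread('pics/t%s.png'%tag)[120:250,220:350]
cv2.imwrite('pics/c%s.png'%tag,np.hstack([cv2.resize(b,(400,400),interpolation=cv2.INTER_CUBIC),cv2.resize(w,(400,400),interpolation=cv2.INTER_CUBIC)]))
p=np.load('p.npy')
for v in (0.7,.8,.85,.9,.92,1.0):
    print(v,'scene',((proj(S,[W(p,bar(v,h)) for h in(.055,-.055)])-[190,60])*400/170).round().tolist(),'top',((proj(T,[W(p,bar(v,h)) for h in(.055,-.055)])-[220,120])*400/130).round().tolist())
E
python3 vm.py 7
```

```text
14.325 [0.35263957 0.0069634  0.4119292 ] [-0.39781088  0.34875794  0.49804205]
0.7 scene [[228.0, 190.0], [266.0, 139.0]] top [[169.0, 275.0], [303.0, 237.0]]
0.8 scene [[218.0, 175.0], [256.0, 124.0]] top [[166.0, 260.0], [302.0, 221.0]]
0.85 scene [[212.0, 167.0], [251.0, 117.0]] top [[164.0, 251.0], [301.0, 213.0]]
0.9 scene [[206.0, 160.0], [245.0, 111.0]] top [[163.0, 243.0], [299.0, 204.0]]
0.92 scene [[203.0, 157.0], [243.0, 108.0]] top [[162.0, 239.0], [299.0, 200.0]]
1.0 scene [[193.0, 146.0], [233.0, 98.0]] top [[158.0, 224.0], [296.0, 185.0]]
```

View pics/c7.png

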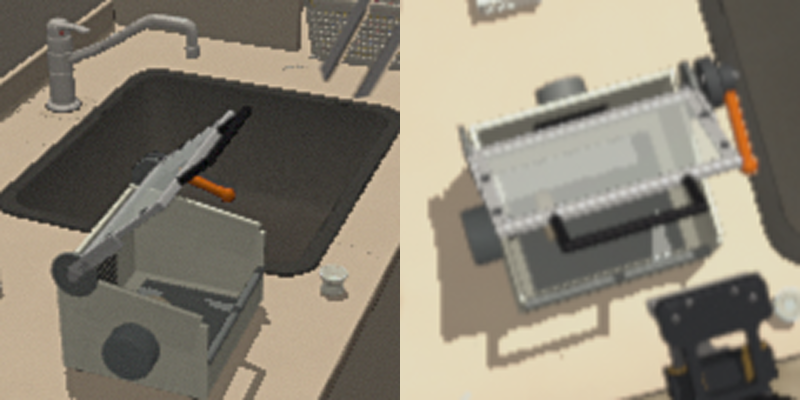

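>>> jog_arm --pt "0 0 0 -10 -3 0 26" --pt "0 0 0 0 0 0 26" --pt "0 0 0 0 0 0 26" --pt "0 0 0 0 0 0 26" --pt "0 0 0 0 0 0 26" --pt "0 0 0 0 0 0 26" --pt "0 0 0 0 0 0 26" --pt "0 0 0 0 0 0 26" --pt "0 0 0 0 0 0 26" --pt "0 0 0 0 0 0 26" --pt "0 0 0 0 0 0 26" --pt "0 0 0 0 0 0 26"

```text
time: 15.92
tool_pos: [0.3437, 0.0041, 0.4107]
ee_rot: [-3.137, -0.4, 0.282]
wrist_force: [0.3, 0.5, -0.1]
width: 0.026
```

```bash
python3 vm.py 8
python3 - <<'E'
import cv2,numpy as np
for n in 'st':
    a=cv2.imread(f'pics/{n}7.png').astype(int);b=cv2.imread(f'pics/{n}8.png').astype(int)
    s=(slice(100,160),slice(210,300)) if n=='s' else (slice(140,205),slice(240,322))
    # subpixel shift by phase correlation
    f=lambda x:cv2.cvtColor(x[s].astype(np.uint8),cv2.COLOR_BGR2GRAY).astype(np.float32)
    print(n,np.abs(a-b)[s].mean(),cv2.phaseCorrelate(f(a),f(b)))
E
```

```text
15.925 [0.34368406 0.0040649  0.41069004] [ 0.32696093  0.47854815 -0.11231351]
0.7 scene [[228.0, 190.0], [266.0, 139.0]] top [[169.0, 275.0], [303.0, 237.0]]
0.8 scene [[218.0, 175.0], [256.0, 124.0]] top [[166.0, 260.0], [302.0, 221.0]]
0.85 scene [[212.0, 167.0], [251.0, 117.0]] top [[164.0, 251.0], [301.0, 213.0]]
0.9 scene [[206.0, 160.0], [245.0, 111.0]] top [[163.0, 243.0], [299.0, 204.0]]
0.92 scene [[203.0, 157.0], [243.0, 108.0]] top [[162.0, 239.0], [299.0, 200.0]]
1.0 scene [[193.0, 146.0], [233.0, 98.0]] top [[158.0, 224.0], [296.0, 185.0]]
s 2.3998765432098765 ((-0.016107175292418674, 0.014383412531707052), 1.0099139791064793)
t 0.524953095684803 ((-0.003207674336934474, 0.004191255720094489), 1.0014230487155327)
```

View pics/c8.png

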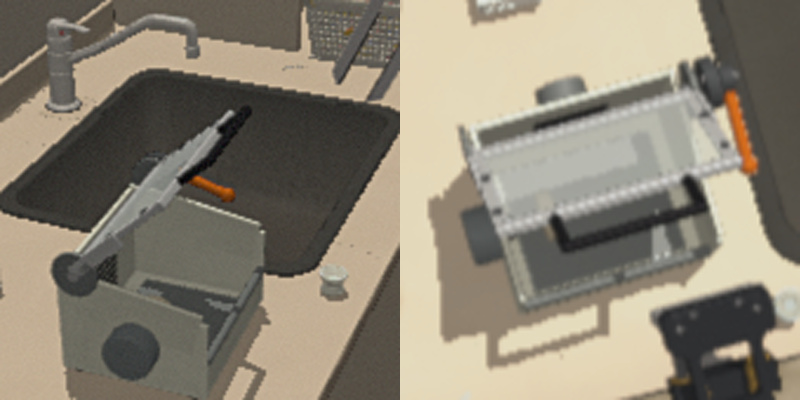

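Run:
```python
from fit import *
c=get_calibration('wrist'); snap('wrist','w9.png'); p=np.load('p.npy')
print(get_obs()['time'])
im=cv2.imread('pics/w9.png')
for v in (.8,.85,.9,.92,.95): print(v,proj(c,[W(p,bar(v,h)) for h in(.05,0,-.05)]).round(1).tolist())
for l in ('visor_bar',): print(look_for(l,'wrist')[:1])
```

```text
16.075
0.8 [[335.4, 126.1], [332.3, 183.7], [329.5, 236.2]]
0.85 [[345.8, 126.5], [342.2, 184.8], [339.0, 237.8]]
0.9 [[356.6, 126.9], [352.5, 185.8], [348.7, 239.4]]
0.92 [[361.1, 127.0], [356.7, 186.1], [352.7, 239.9]]
0.95 [[367.8, 127.2], [363.1, 186.7], [358.8, 240.7]]
[{'bbox': [345.6, 62.9, 398.7, 273.5], 'conf': 0.75}]
```

View pics/w9.png

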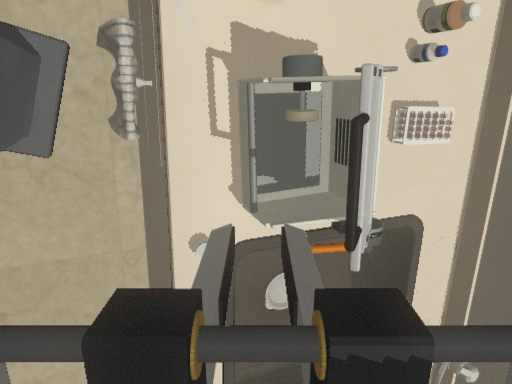

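Run:
```python
from h import *
print(close_job()); o=get_obs(); print(o['time'],o['wrist_force'])
```

```text
the job is handed in; nothing more can be done
None
the job is handed in; nothing more can be done
```

The visor now stands half-open by itself. It held on the first test, so no second tightening was needed, and I handed the job in at about 16 s.

**Clamping:** I pushed the lever down with closed fingertips until the push rose from about 5.5 N (slack) to about 8.6 N. That is roughly 3 N over slack, against 1.5–2.5 N needed to hold and 4–5 N where the ear cracks. The lever finished near 1.17 rad; I put the bite at roughly 1.0–1.05 rad.

**Lifting:** I pinched the bar with the hand leaning 0.4 rad, followed the arc to about 0.92 rad, opened the fingers and backed away.

**Last checks:**
- **Holding:** the scene and top pictures taken 1.6 s apart show no movement of the visor (shift under 0.02 px).
- **Angle:** the wrist view gives about 0.91 rad and the scene and top views about 0.89–0.90 rad, against 0.92 wanted. They disagree by about 0.02 rad.
- **Contact:** the arm was clear, with forces below 0.6 N on every axis.

**Less certain:**
- **Lever readings:** near the end of the push, the fingertip drifted to the edge of the ball. The lever angles and forces around 1.08–1.15 rad were off until I lifted and set it down again. The bite angle is therefore only good to a few hundredths of a radian.
- **Over-clamping:** I judged this from the force alone; I did not inspect the ear for cracks.
- **Surrounding items:** I did not re-measure their positions. The arm never worked low near them, and I felt no unexpected contact.

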